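Clear the stacked tins and the bare movement from the watchmaker's bench

TASK

Take the two stacks on the watch bench apart. First set the bare watch movement upright in the middle of the round cork pad and put the clear dust cover over it, rim down on the pad; only when it is covered move the tins: the small round tin flat in the small round dish, the large round tin flat in the large round dish, the square tin flat in the square tray. Never tip the movement over, and leave the rubber blower where it stands.

Things in the scene. Friction and masses are not known exactly. Their poses are not given: they have to be found in the camera images.
- movement: Bare watch movement in a round grey plastic holder, 36 mm diameter; the holder is 14 mm high (grip it there), a brass movement 29 mm wide stands 3 mm proud of it. Starts on top of the small round tin. Loose, 40 g. Origin: centre of its underside, z up.
- cover: Clear plastic dust cover (dome open below): rim 60 mm outer, 54 mm inner diameter; 36 mm high, 32 mm of room inside; on top in the middle an upright white knob to lift it by, 14 mm diameter, from 36 to 52 mm above the rim. Starts rim down on whichever of the square and large tins does not carry the small tin. Loose, 60 g. Origin: centre of the rim plane (underside), z up.
- small_tin: Small closed round steel tin, 44 mm diameter, 20 mm high, flat top. Starts on the square or the large round tin, with the movement on it. Loose, 60 g. Origin: centre of its underside, z up.
- large_tin: Large closed round steel tin, 66 mm diameter, 26 mm high, flat top. Starts on the bench as the foot of one stack. Loose, 150 g. Origin: centre of its underside, z up.
- square_tin: Closed square steel tin, 64 x 64 mm, 26 mm high, flat top. Starts on the bench as the foot of the other stack. Loose, 150 g. Origin: centre of its underside, z up; x and y square to its sides.
- pad: Round flat cork pad, 110 mm diameter, 6 mm thick, fixed to the bench. Origin: centre of its underside, z up; its top is 6 mm above that.
- small_dish: Small shallow round white dish, 62 mm inner and 70 mm outer diameter, floor 4 mm thick, rim 9 mm above the bench (5 mm above the floor), fixed to the bench. Origin: centre of its underside, z up.
- large_dish: Large shallow round white dish, 86 mm inner and 94 mm outer diameter, floor 4 mm thick, rim 9 mm above the bench (5 mm above the floor), fixed to the bench. Origin: centre of its underside, z up.
- square_tray: Shallow square white tray, 84 x 84 mm inside and 92 x 92 mm outside, floor 4 mm thick, rim 9 mm above the bench (5 mm above the floor), fixed to the bench. Origin: centre of its underside, z up; x and y square to its sides.
- blower: Brick-red rubber dust blower standing on the far side of the bench, a bulb 62 mm in diameter with a spout up to 110 mm high. Loose, to be left alone. Origin: centre of its underside, z up.

How it is judged:
On the way, in this order (a step that is already met when the one before it is completed fails the run):
1. the movement stands upright in the middle of the cork pad (horizontal distance between movement and pad below 0.015 m and z of movement in the frame of pad between 0.003 and 0.009 m and angle between movement's own z axis and vertical below 0.08 rad and linear speed of movement below 0.01 m/s), for 0.2 s.
2. the dust cover stands over it, rim on the pad (all of step 1 and horizontal distance between cover and pad below 0.026 m and z of cover in the frame of pad between 0.003 and 0.009 m and angle between cover's own z axis and vertical below 0.08 rad and horizontal distance between cover and movement below 0.012 m and linear speed of cover below 0.01 m/s), for 0.2 s.
At the end, for the whole second after the job is handed in: Movement upright on the pad, within 15 mm of its centre; cover level around it, rim on the pad (within 26 mm of its centre); each tin flat on the floor of its own dish or tray (small 12, large 13, square 17 mm from centre: sure when flat inside the rim); all at rest (all of step 2 and horizontal distance between small_tin and small_dish below 0.012 m and z of small_tin in the frame of small_dish between 0.001 and 0.007 m and angle between each of small_tin, large_tin, square_tin's own z axis and vertical below 0.08 rad and horizontal distance between large_tin and large_dish below 0.013 m and z of large_tin in the frame of large_dish between 0.001 and 0.007 m and horizontal distance between square_tin and square_tray below 0.017 m and z of square_tin in the frame of square_tray between 0.001 and 0.007 m and linear speed of each of small_tin, large_tin, square_tin below 0.01 m/s); the robot touches nothing.
It fails at once if a tin is carried off (more than 40 mm) while the movement is not covered on the pad (distance of any of small_tin, large_tin, square_tin from where it was at the start of the episode above 0.04 m and not ((horizontal distance between movement and pad below 0.015 m and z of movement in the frame of pad between 0.003 and 0.009 m and angle between movement's own z axis and vertical below 0.08 rad) and (horizontal distance between cover and pad below 0.026 m and z of cover in the frame of pad between 0.003 and 0.009 m and angle between cover's own z axis and vertical below 0.08 rad) and horizontal distance between cover and movement below 0.012 m)).
It fails at once if the movement is tipped over (more than 40 degrees) (angle between movement's own z axis and vertical above 0.7 rad).
It fails at once if the blower is shifted by more than 30 mm or knocked over (distance of blower from where it was at the start of the episode above 0.03 m or angle between blower's own z axis and vertical above 0.6 rad).
It also fails if it takes over 138 s, if anything falls off the work surface, if the arm or the gripper's body presses on something with over 40 N, if the wrist force passes 120 N, or if a joint passes its speed limit or range.

ROBOT

A 6-joint arm with a two-finger parallel gripper is mounted at the origin on the work surface. World frame = base frame: x ahead of the robot, y to its left, z up, the work surface at z = 0. Lengths are in m, angles in rad, forces in N, time in s.
With the tool pointing down it reaches from about 0.35 to 0.775 m from the base axis. Payload 5.5 kg.
Tool frame: the origin (TCP) lies between the finger pads; the fingertips stand 22 mm ahead of it and the grasp point (between the pads) lies 3 mm ahead of it; z points along the fingers, y is the line along which they close (so a half turn about z gives the same grasp; the last joint's range is limited). The gripper opens to 85 mm and grips with 20 to 120 N. Pads are 22 mm wide; open, the fingers measure 114 mm over their backs; the gripper's body (76 mm by 85 mm) begins 54 mm behind the grasp point. The pads swing forward as they close: fully open they stand 13 mm farther back than shut.
Start: joints at [-1.307, 0.313, 0.046, 1.304, 0, 1.431], TCP at [0.226, -0.529, 0.253] pointing down, gripper open.
Joint ranges: [-2.76, 2.76], [-0.86, 1.69], [-1.03, 1.26], [-2.2, 2.34], [-1.47, 1.5], [-3.14, 3.14]. Speed limits (rad/s): [2.57, 2.57, 3.14, 3.14, 3.14, 3.14].

INTERFACE

Orientations are given as a unit quaternion [w, x, y, z].
In Python, from workcell import env, eyes, ticket gives the robot as it stands (env), with the cameras (eyes) and the job (ticket).
- The arm moves only by the tool nudge_tcp, called as name([rows], argument=value, ...), one row to a line, values as JSON. Schema: {"type":"object","properties":{"rows":{"type":"array","items":{"type":"object","properties":{"dx":{"type":"number"},"dy":{"type":"number"},"dz":{"type":"number"},"wx":{"type":"number"},"wy":{"type":"number"},"wz":{"type":"number"}},"additionalProperties":false},"minItems":1,"maxItems":8},"jaw":{"type":"number"},"clamp_n":{"type":"number"},"only":{"type":"string"},"quiet":{"type":"boolean"},"lines":{"type":"string"}},"required":["rows"],"additionalProperties":false}. rows is a list of rows, 1 to 8 of them, each an object with the fields dx, dy, dz (the shift in fractions of the full range, 1 being 0.5 m), wx, wy, wz (a rotation vector in parts of the range, where 1.0 means 120 degrees); a field left out counts as zero; each row is the pose to reach, as a shift and turn from the pose commanded when the call began, along the tool's axes at that moment; what a row does not reach only later rows make up. A row lasts 1/8 s, in which the tool goes at most 0.0625 m and 0.188 rad, less where a joint would pass 70% of its speed; a pose out of reach is approached as far as the arm can. jaw is the finger opening in m, set as the call begins (left out keeps the last). The fingers move at their own pace and stop on an object; clamp_n is the grip in N (left out, the last holds). Time passes only in rows, so rows that do not move let the fingers close. The tool returns the time, the measured TCP pose, the force, the opening and the grip force at its end. only (a regular expression) keeps the lines of the reply that match it, lines (a string "A,B") keeps lines A to B, and quiet returns only ok. Shift and turn numbers lie between -1 and 1, and a call with a number outside is refused. Input that does not fit is refused with a message, and nothing moves.
- env.get_state(): the state, without advancing time (a new reading comes with each control period).
- eyes.read_camera(name): name is "side" or "top"; returns a dict with "image" (400x640x3 uint8, red, green, blue), "K" (3x3 intrinsics, pixels), "R" (3x3) and "t" (3): a world point X has camera coordinates R X + t. Camera axes: x right, y down, z forward; pixel columns grow to the right and rows downward; lengths in m; the calibration is good to about 2 mm. A picture is of the moment at which its call begins. There is no depth.
- ticket.hand_in(): hands the job in; it is judged then, once.
The state is a dict: "clock": time; "joint_pos": joint angles; "qvel": joint speeds; "tau": joint torques, N m; "tcp_pos": TCP position; "orientation": TCP orientation; "wrist_force": force on the tool from outside, world axes, zero at the start; "ft_torque": the same for the moment, N m; "finger_gap": finger opening in m; "grip_force": force on a finger pad.
Only numpy, scipy, OpenCV 4.12 (cv2) and the standard library are available. Lean on these libraries where they do the work, as an engineer would, in place of code of your own. Each camera call takes 0.05 s, during which the arm holds its last target. There are 200 camera calls.

## Working session

There is one attempt and no reset: what is moved stays moved. The work goes in short steps, Python scripts to look and compute and a tool call to move; the robot and the scene stay as the last step left them, time stands still between calls to the robot, and variables do not carry over. Pictures are saved under pics/ and viewed, at most 14 in all, crops included, and the job is handed in when it is done.

```bash
ls; mkdir -p pics
```

Run:
```python
from workcell import env, eyes, ticket
import cv2
for n in("top","side"):
    c=eyes.read_camera(n); cv2.imwrite(f"pics/{n}0.png",c["image"][:,:,::-1]); print(n,c["K"].tolist(),c["R"].round(4).tolist(),c["t"].round(4).tolist())
s=env.get_state(); print({k:s[k] for k in("clock","tcp_pos","orientation","finger_gap")})
```

```text
pics
workcell.py
top [[514.1961934668551, 0.0, 319.9622399963776], [0.0, 514.1961934668551, 202.52026693101277], [0.0, 0.0, 1.0]] [[0.0105, -0.9999, -0.0014], [-0.988, -0.0102, -0.154], [0.1539, 0.003, -0.9881]] [-0.0101, 0.5821, 1.2893]
side [[375.6585333753056, 0.0, 313.90059657550444], [0.0, 375.6585333753056, 200.445082792936], [0.0, 0.0, 1.0]] [[-0.888, -0.4594, 0.0216], [-0.287, 0.5168, -0.8066], [0.3593, -0.7224, -0.5907]] [0.505, 0.2143, 0.6413]
{'clock': 0.1, 'tcp_pos': array([ 0.22580728, -0.52835969,  0.25249438]), 'orientation': array([-8.18068225e-04,  9.79690267e-01,  2.00515113e-01, -4.42427320e-05]), 'finger_gap': 0.08559108894475724}
```

View pics/top0.png

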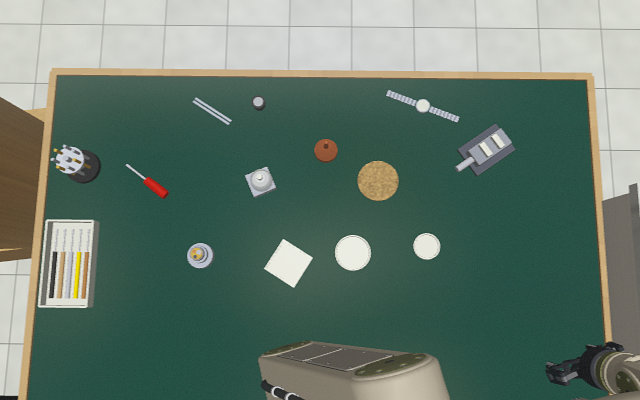

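View pics/side0.png

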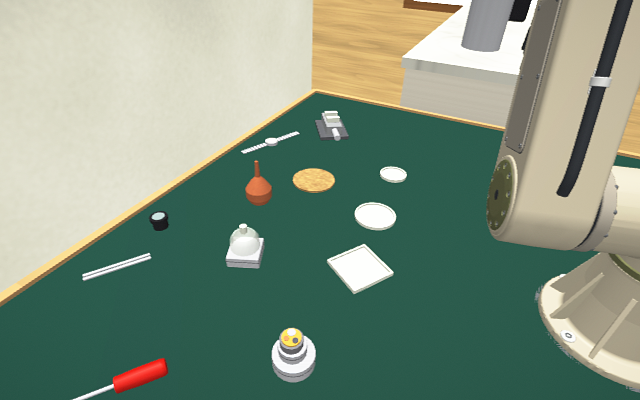

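The top view shows the movement, small tin and large tin stack at (200,255), and the cover on the square tin at (260,181). The tray is at (289,263), the large dish at (353,253), the small dish at (427,246), the pad at (378,181) and the blower at (326,150). The side view agrees: movement at (291,338), cover knob at (243,228), pad at (314,180).

Create h.py:
```python
from workcell import env, eyes, ticket
import cv2, numpy as np
from scipy.spatial.transform import Rotation as Ro
def cast(c,uv,z):
    d=np.linalg.inv(c["K"])@[uv[0],uv[1],1]; o=-c["R"].T@c["t"]; d=c["R"].T@d
    return (o+d*(z-o[2])/d[2])[:2]
def proj(c,X):
    p=c["K"]@(c["R"]@np.array(X)+c["t"]); return p[:2]/p[2]
def blob(c,f,uv,r):
    """largest contour of mask f(hsv) within r px of uv"""
    h=cv2.cvtColor(c["image"],cv2.COLOR_RGB2HSV); m=f(h).astype(np.uint8)
    w=np.zeros_like(m); cv2.circle(w,tuple(map(int,uv)),r,1,-1)
    k,_=cv2.findContours(m*w,cv2.RETR_EXTERNAL,cv2.CHAIN_APPROX_NONE)
    return max(k,key=cv2.contourArea) if k else None
def poly(c,k,z): return np.array([cast(c,p[0],z) for p in k],np.float32)
notgreen=lambda h:~((h[...,0]>65)&(h[...,0]<95)&(h[...,1]>90))
white=lambda h:(h[...,1]<60)&(h[...,2]>150)
brass=lambda h:(h[...,0]>8)&(h[...,0]<35)&(h[...,1]>70)&(h[...,2]>90)
def togo(X,yaw=None):
    """move in tool axes from the measured pose to world TCP X"""
    s=env.get_state(); q=s["orientation"]; R=Ro.from_quat(q[[1,2,3,0]])
    print("tool move",(R.inv().apply(np.array(X)-s["tcp_pos"])).round(4),"y axis yaw",np.degrees(np.arctan2(*R.as_matrix()[[1,0],1])).round(2),"tool z",R.as_matrix()[:,2].round(3))
```

Run:
```python
from h import *
S={"pad":((378,181),(314,180),brass,.006,30,30),"small_dish":((427,246),(393,174),white,.009,22,20),"large_dish":((353,253),(375,216),white,.009,26,28),"tray":((289,263),(360,268),white,.009,32,40),
"blower":((326,150),(258,190),notgreen,.03,20,30),"movement":((200,254),(291,338),brass,.063,16,14)}
C={n:eyes.read_camera(n) for n in("top","side")}
for n,(a,b,f,z,r1,r2) in S.items():
  for v,uv,r in(("top",a,r1),("side",b,r2)):
    k=blob(C[v],f,uv,r)
    if k is None: print(n,v,None);continue
    p=poly(C[v],k,z); (x,y),(w,h),an=cv2.minAreaRect(p*1000); (ex,ey),(ew,eh),_=cv2.fitEllipse(p*1000)
    print(n,v,"rect %.1f %.1f  %.1f x %.1f ang %.1f | ell %.1f %.1f %.1f %.1f"%(x,y,w,h,an,ex,ey,ew,eh))
a=C["top"]["image"][150:280,175:305]; b=C["side"]["image"][215:390,215:330]
a=cv2.resize(a,(390,390),interpolation=cv2.INTER_CUBIC);b=cv2.resize(b,None,fx=3,fy=3,interpolation=cv2.INTER_CUBIC)
o=np.zeros((525,740,3),np.uint8);o[:390,:390]=a;o[:,395:]=b;cv2.imwrite("pics/crop1.png",o[:,:,::-1])
```

```text
pad top rect 650.8 -157.5  108.6 x 108.5 ang 44.8 | ell 650.3 -158.2 107.2 109.1
pad side rect 649.1 -151.0  110.1 x 114.5 ang 29.1 | ell 649.0 -151.2 109.0 114.1
small_dish top rect 475.6 -285.2  67.3 x 69.1 ang 26.7 | ell 475.4 -285.1 67.2 68.6
small_dish side rect 475.0 -275.4  80.0 x 70.7 ang 88.5 | ell 473.6 -275.8 70.6 79.0
large_dish top rect 456.1 -90.9  91.7 x 92.0 ang 0.3 | ell 456.4 -90.7 91.2 92.9
large_dish side rect 455.0 -84.1  95.6 x 99.2 ang 29.0 | ell 455.1 -83.3 93.8 100.1
tray top rect 427.4 78.2  94.2 x 93.2 ang 58.1 | ell 427.6 77.8 107.8 108.6
tray side rect 426.4 84.3  97.5 x 98.6 ang 58.1 | ell 426.4 84.3 110.9 115.4
blower top rect 725.1 -17.3  63.1 x 61.4 ang 0.6 | ell 725.4 -17.4 63.0 65.3
blower side rect 747.4 -44.9  63.5 x 198.5 ang 35.8 | ell 736.9 -29.3 59.9 190.6
movement top rect 447.3 307.1  25.1 x 25.7 ang 0.6 | ell 446.7 307.2 25.9 26.8
movement side rect 446.5 310.8  28.9 x 29.3 ang 28.2 | ell 446.2 311.3 28.4 29.4
```

View pics/crop1.png

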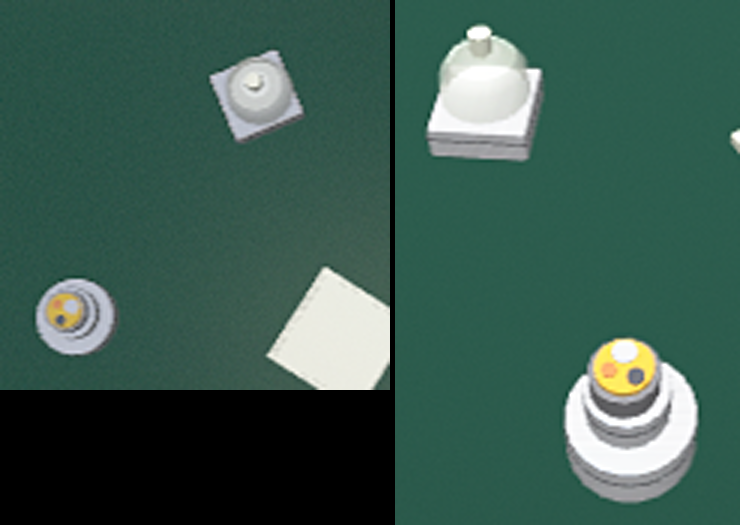

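Run:
```python
from h import *
togo([.45,-.1,.25]); togo([.447,.309,.20]); togo([.447,.309,.13])
C={n:eyes.read_camera(n) for n in("top","side")}
print("knob",cast(C["top"],(259.7,177.7),.076),cast(C["side"],(243.3,225),.078))
k=blob(C["top"],lambda h:notgreen(h),(260,181),24);print("sq tin",cv2.minAreaRect(poly(C["top"],k,.026)*1000))
k=blob(C["top"],lambda h:notgreen(h),(202,256),22);print("large",cv2.fitEllipse(poly(C["top"],k,.026)*1000))
```

```text
tool move [ 0.3745 -0.306   0.0031] y axis yaw -66.87 tool z [-0.     0.001 -1.   ]
tool move [ 0.5324 -0.6832  0.0536] y axis yaw -66.87 tool z [-0.     0.001 -1.   ]
tool move [ 0.5324 -0.6832  0.1236] y axis yaw -66.87 tool z [-0.     0.001 -1.   ]
knob [0.6398825  0.15039756] [0.64217191 0.15401103]
sq tin ((639.8347778320312, 154.52359008789062), (71.87693786621094, 67.43629455566406), 24.132905960083008)
large ((443.2847595214844, 304.4746398925781), (65.38213348388672, 71.84966278076172), 171.38209533691406)
```

The rows are not in the units I measure in: shifts go in shares of 0.5 m and turns go in shares of 120 degrees. I convert before sending: 0.374 m / 0.5 = 0.748, 0.34 m / 0.5 = 0.68, -1.4 rad / 2.0944 = -0.6685.

nudge_tcp([
  {"dx":0.1,"dy":-0.08,"wz":-0.0859},
  {"dx":0.2,"dy":-0.16,"wz":-0.1719},
  {"dx":0.3,"dy":-0.24,"wz":-0.2578},
  {"dx":0.4,"dy":-0.32,"wz":-0.3438},
  {"dx":0.5,"dy":-0.4,"wz":-0.4297},
  {"dx":0.6,"dy":-0.48,"wz":-0.5157},
  {"dx":0.68,"dy":-0.56,"wz":-0.6016},
  {"dx":0.748,"dy":-0.612,"wz":-0.6685},
], jaw=0.085)

```text
clock: 1.3
tcp_pos: [0.45, -0.098, 0.2536]
orientation: [0.0, 0.618, 0.787, 0.0]
wrist_force: [1.7, -1.3, 0.7]
finger_gap: 0.085
grip_force: 0.0
```

```bash
python3 -c "
from h import *
togo([.447,.309,.15])"
```

```text
tool move [0.3961 0.0936 0.1035] y axis yaw 13.73 tool z [ 0.001 -0.    -1.   ]
```

Scaled: 0.396 m / 0.5 = 0.792, 0.38 m / 0.5 = 0.76, -0.36 rad / 2.0944 = -0.1719.

nudge_tcp([
  {"dx":0.1,"dy":0.02,"wz":-0.0477},
  {"dx":0.22,"dy":0.06,"wz":-0.0955},
  {"dx":0.34,"dy":0.08,"dz":0.02,"wz":-0.1719},
  {"dx":0.46,"dy":0.11,"dz":0.04,"wz":-0.1719},
  {"dx":0.56,"dy":0.134,"dz":0.08,"wz":-0.1719},
  {"dx":0.66,"dy":0.158,"dz":0.12,"wz":-0.1719},
  {"dx":0.76,"dy":0.18,"dz":0.16,"wz":-0.1719},
  {"dx":0.792,"dy":0.188,"dz":0.206,"wz":-0.1719},
])

```text
clock: 2.3
tcp_pos: [0.4495, 0.3095, 0.1497]
orientation: [0.0, 0.468, 0.884, 0.001]
wrist_force: [0.6, -0.9, -0.7]
finger_gap: 0.085
grip_force: 0.0
```

Run:
```python
from h import *
for n in("top","side"):
    c=eyes.read_camera(n); 
    if n=="side": cv2.imwrite("pics/s2.png",c["image"][150:,150:450,::-1].repeat(2,0).repeat(2,1))
togo([.447,.309,.08]); print(env.get_state()["joint_pos"])
```

```text
tool move [0.0016 0.0005 0.0676] y axis yaw 34.15 tool z [-0.004 -0.002 -1.   ]
[ 4.54043325e-01  3.10520987e-01 -2.23630325e-01  1.04117198e+00
  9.89198190e-05  1.42877210e+00]
```

View pics/s2.png

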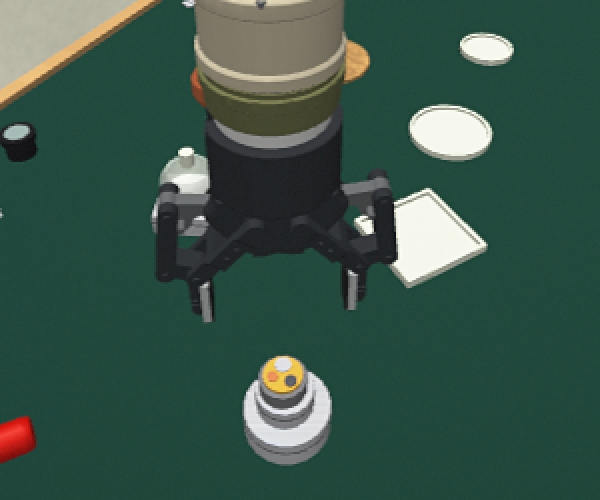

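Run:
```python
from h import *
c=eyes.read_camera("side"); a=np.radians(34.15); u=np.array([np.cos(a),np.sin(a)])
p=env.get_state()["tcp_pos"]; print(p)
for d in(.005,.009,.015,.022):
    print(d,[proj(c,[*(p[:2]+s*.0425*u),p[2]-d]).round(1) for s in(1,-1)])
```

```text
[0.44842803 0.30674239 0.14900064]
0.005 [array([257.9, 300.1]), array([322.3, 294.9])]
0.009 [array([258.1, 302. ]), array([322.2, 296.8])]
0.015 [array([258.4, 305. ]), array([322. , 299.8])]
0.022 [array([258.8, 308.3]), array([321.9, 303.1])]
```

Scaled: 0.002 m / 0.5 = 0.004.

nudge_tcp([
  {"dy":0.004},
  {"dy":0.004},
  {"dy":0.004},
  {"dy":0.004},
  {"dy":0.004},
  {"dy":0.004},
], jaw=0.042)

```text
clock: 3.2
tcp_pos: [0.4513, 0.3076, 0.1503]
orientation: [0.0, 0.47, 0.883, -0.0]
wrist_force: [0.4, 0.5, 0.1]
finger_gap: 0.0421
grip_force: 0.0
```

Run:
```python
from h import *
c=eyes.read_camera("side"); im=c["image"][250:370,220:360,::-1].copy()
cv2.imwrite("pics/s3.png",cv2.resize(im,None,fx=4,fy=4,interpolation=cv2.INTER_CUBIC))
a=np.radians(34.15); u=np.array([np.cos(a),np.sin(a)])
s=env.get_state();p=s["tcp_pos"]; print(p,s["finger_gap"])
for d in(.015,.022,.03,.035):
    print(d,[((proj(c,[*(p[:2]+s*.021*u),p[2]-d])-[220,250])*4).round(0) for s in(1,-1)])
```

```text
[0.45125182 0.30764158 0.15024881] 0.042124585262406235
0.015 [array([210., 211.]), array([336., 200.])]
0.022 [array([211., 224.]), array([336., 214.])]
0.03 [array([212., 239.]), array([336., 229.])]
0.035 [array([213., 249.]), array([336., 238.])]
```

View pics/s3.png

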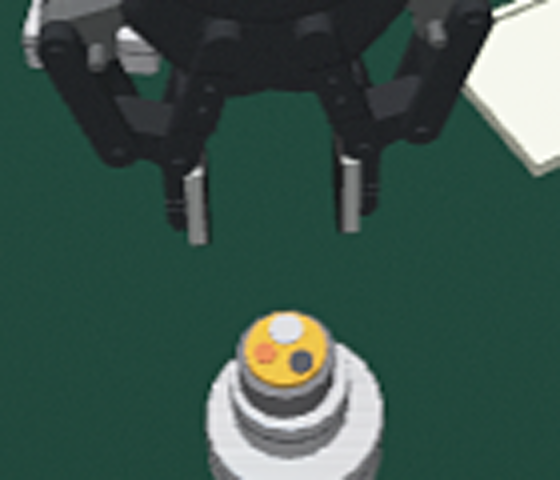

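nudge_tcp([
  {"dx":0.002,"dy":-0.006,"dz":0.02},
  {"dx":0.002,"dy":-0.006,"dz":0.06},
  {"dx":0.002,"dy":-0.006,"dz":0.1},
  {"dx":0.002,"dy":-0.006,"dz":0.12},
  {"dx":0.002,"dy":-0.006,"dz":0.134},
  {"dx":0.002,"dy":-0.006,"dz":0.142},
  {"dx":0.002,"dy":-0.006,"dz":0.148},
  {"dx":0.002,"dy":-0.006,"dz":0.148},
], jaw=0.06)

```text
clock: 4.25
tcp_pos: [0.4484, 0.3069, 0.0764]
orientation: [0.0, 0.47, 0.883, 0.0]
wrist_force: [1.5, -0.2, -0.1]
finger_gap: 0.0601
grip_force: 0.0
```

Run:
```python
from h import *
c=eyes.read_camera("side"); im=c["image"][250:370,220:360,::-1].copy()
cv2.imwrite("pics/s4.png",cv2.resize(im,None,fx=4,fy=4,interpolation=cv2.INTER_CUBIC))
```

```text
(no output)
```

View pics/s4.png

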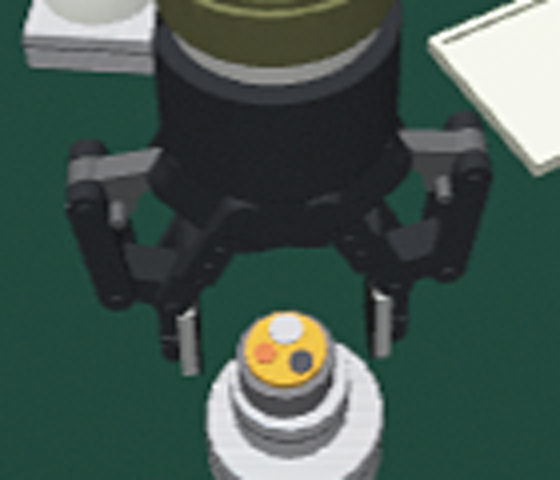

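Run:
```python
from h import *
c=eyes.read_camera("side"); a=np.radians(34); u=np.array([np.cos(a),np.sin(a)]);v=np.array([-u[1],u[0]])
p=np.array([.4484,.3075])
for z in(.063,.059,.055,.051,.047):
    print(z,[((proj(c,[*(p+s*.03*u+w*.011*v),z])-[220,250])*4).round(0).tolist() for s in(1,-1) for w in (1,-1)],((proj(c,[*p,z])-[220,250])*4).round(0))
```

```text
0.063 [[201.0, 373.0], [200.0, 319.0], [370.0, 357.0], [363.0, 305.0]] [284. 338.]
0.059 [[202.0, 379.0], [200.0, 325.0], [370.0, 364.0], [363.0, 311.0]] [284. 344.]
0.055 [[202.0, 386.0], [201.0, 332.0], [369.0, 370.0], [363.0, 318.0]] [284. 351.]
0.051 [[203.0, 392.0], [201.0, 338.0], [369.0, 377.0], [363.0, 324.0]] [285. 357.]
0.047 [[203.0, 398.0], [202.0, 345.0], [369.0, 383.0], [363.0, 331.0]] [285. 364.]
```

Scaled: 0.0085 m / 0.5 = 0.017, 0.005 m / 0.5 = 0.01.

nudge_tcp([
  {"dz":0.01},
  {"dz":0.017},
  {"dz":0.017},
])

```text
clock: 4.72
tcp_pos: [0.4479, 0.3066, 0.0673]
orientation: [-0.0, 0.47, 0.883, -0.0]
wrist_force: [0.1, 0.8, -0.5]
finger_gap: 0.0604
grip_force: 0.0
```

nudge_tcp([
  {},
  {},
  {},
  {},
  {},
  {},
], jaw=0.03, clamp_n=25)

```text
clock: 5.48
tcp_pos: [0.4484, 0.3069, 0.068]
orientation: [0.0, 0.47, 0.883, 0.0]
wrist_force: [-0.8, 0.7, 3.4]
finger_gap: 0.0346
grip_force: 25.1
```

Scaled: -0.1 m / 0.5 = -0.2, -0.075 m / 0.5 = -0.15.

nudge_tcp([
  {"dz":-0.012},
  {"dz":-0.03},
  {"dz":-0.06},
  {"dz":-0.1},
  {"dz":-0.15},
  {"dz":-0.2},
  {"dz":-0.2},
])

```text
clock: 6.35
tcp_pos: [0.4498, 0.3076, 0.1707]
orientation: [0.002, 0.47, 0.883, 0.002]
wrist_force: [0.4, -0.2, -0.2]
finger_gap: 0.0349
grip_force: 25.0
```

Run:
```python
from h import *
c=eyes.read_camera("side"); im=c["image"][200:380,200:380,::-1].copy()
cv2.imwrite("pics/s5.png",cv2.resize(im,None,fx=3,fy=3,interpolation=cv2.INTER_CUBIC))
togo([.6,.0,.20]);togo([.65,-.157,.20])
```

```text
tool move [-0.3391 -0.0464 -0.0309] y axis yaw 33.98 tool z [ 0.003  0.001 -1.   ]
tool move [-0.4973 -0.0927 -0.0309] y axis yaw 33.98 tool z [ 0.003  0.001 -1.   ]
```

View pics/s5.png

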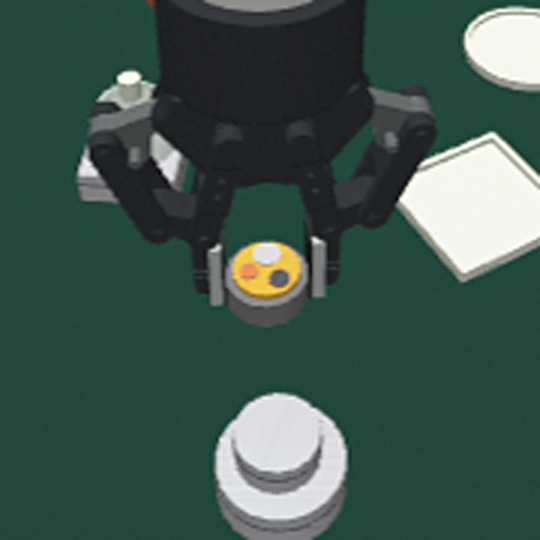

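Scaled: -0.31 m / 0.5 = -0.62, -0.06 m / 0.5 = -0.12.

nudge_tcp([
  {"dx":-0.04,"dy":-0.008,"dz":-0.02},
  {"dx":-0.12,"dy":-0.022,"dz":-0.04},
  {"dx":-0.2,"dy":-0.038,"dz":-0.06},
  {"dx":-0.3,"dy":-0.056,"dz":-0.06},
  {"dx":-0.4,"dy":-0.074,"dz":-0.06},
  {"dx":-0.5,"dy":-0.092,"dz":-0.06},
  {"dx":-0.58,"dy":-0.108,"dz":-0.06},
  {"dx":-0.62,"dy":-0.116,"dz":-0.06},
])

```text
clock: 7.4
tcp_pos: [0.5734, 0.0154, 0.1965]
orientation: [-0.001, 0.471, 0.882, -0.0]
wrist_force: [0.5, 0.5, -0.1]
finger_gap: 0.0349
grip_force: 25.0
```

nudge_tcp([
  {"dx":-0.04,"dy":-0.008},
  {"dx":-0.12,"dy":-0.022},
  {"dx":-0.2,"dy":-0.038},
  {"dx":-0.28,"dy":-0.052},
  {"dx":-0.34,"dy":-0.064},
  {"dx":-0.374,"dy":-0.07},
  {"dx":-0.374,"dy":-0.07},
])

```text
clock: 8.28
tcp_pos: [0.6489, -0.1575, 0.1972]
orientation: [-0.0, 0.47, 0.883, 0.0]
wrist_force: [-1.0, 0.7, -1.1]
finger_gap: 0.0347
grip_force: 25.0
```

```bash
python3 -c "
from h import *
togo([.65,-.157,.06]);togo([.65,-.157,.06])"
```

```text
tool move [-0.0003  0.0012  0.1372] y axis yaw 33.95 tool z [-0.001  0.    -1.   ]
tool move [-0.0003  0.0012  0.1372] y axis yaw 33.95 tool z [-0.001  0.    -1.   ]
```

Scaled: 0.158 m / 0.5 = 0.316, 0.15 m / 0.5 = 0.3.

nudge_tcp([
  {"dy":0.002,"dz":0.08},
  {"dy":0.002,"dz":0.16},
  {"dy":0.002,"dz":0.22},
  {"dy":0.002,"dz":0.27},
  {"dy":0.002,"dz":0.3},
  {"dy":0.002,"dz":0.316},
  {"dy":0.002,"dz":0.316},
])

```text
clock: 9.15
tcp_pos: [0.6497, -0.1564, 0.0399]
orientation: [-0.0, 0.469, 0.883, -0.0]
wrist_force: [-0.7, 1.6, -0.2]
finger_gap: 0.0349
grip_force: 25.0
```

Run:
```python
from h import *
c=eyes.read_camera("side"); im=c["image"][120:240,240:400,::-1].copy()
cv2.imwrite("pics/s6.png",cv2.resize(im,None,fx=4,fy=4,interpolation=cv2.INTER_CUBIC))
t=eyes.read_camera("top")
for n,cc,uv in(("side",c,(314,175)),("top",t,(378,178))):
    k=blob(cc,lambda h:(h[...,0]>18)&(h[...,0]<30)&(h[...,1]>170)&(h[...,2]>150),uv,14)
    print(n,None if k is None else cv2.minAreaRect(poly(cc,k,.035)*1000))
```

```text
side ((638.7471313476562, -139.87965393066406), (0.0, 0.0), 0.0)
top None
```

View pics/s6.png

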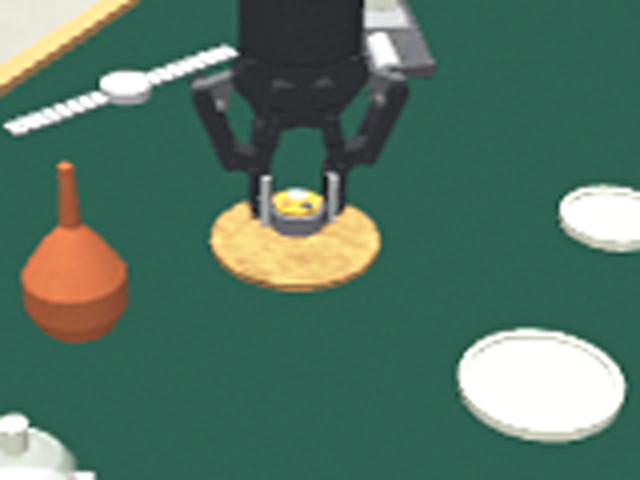

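Run:
```python
from h import *
c=eyes.read_camera("side"); print(cast(c,(314.75,170.75),.035),cast(c,(314.75,170.75),.038))
k=blob(c,brass,(314,180),30); x=k[:,0]; print(x.min(0),x.max(0), proj(c,[.65,-.157,.006]))
```

```text
[ 0.64424857 -0.14917914] [ 0.64208504 -0.14482757]
[292 170] [334 192] [313.91157815 178.25052889]
```

nudge_tcp([
  {"dz":0.012},
  {"dz":0.02},
  {"dz":0.022},
  {"dz":0.022},
])

```text
clock: 9.8
tcp_pos: [0.6496, -0.1568, 0.0286]
orientation: [-0.0, 0.47, 0.883, -0.0]
wrist_force: [-0.9, 0.0, -0.6]
finger_gap: 0.0348
grip_force: 25.0
```

Scaled: -0.005 m / 0.5 = -0.01, -0.003 m / 0.5 = -0.006.

nudge_tcp([
  {"dx":-0.006,"dz":-0.004},
  {"dx":-0.01,"dz":-0.004},
  {"dx":-0.01,"dz":0.0006},
  {"dx":-0.01,"dz":0.0006},
])

```text
clock: 10.3
tcp_pos: [0.6523, -0.1608, 0.0282]
orientation: [-0.0, 0.47, 0.883, -0.0]
wrist_force: [0.1, -0.3, 0.1]
finger_gap: 0.0348
grip_force: 25.0
```

nudge_tcp([
  {},
  {},
  {},
  {},
  {},
], jaw=0.06)

```text
clock: 10.92
tcp_pos: [0.6525, -0.1609, 0.0285]
orientation: [0.0, 0.47, 0.883, -0.0]
wrist_force: [0.5, -0.7, -0.3]
finger_gap: 0.0599
grip_force: 0.0
```

nudge_tcp([
  {"dz":-0.02},
  {"dz":-0.08},
  {"dz":-0.16},
  {"dz":-0.24},
  {"dz":-0.34},
  {"dz":-0.34},
], jaw=0.06)

```text
clock: 11.68
tcp_pos: [0.6551, -0.1618, 0.205]
orientation: [0.005, 0.47, 0.883, 0.001]
wrist_force: [0.1, 0.0, -0.7]
finger_gap: 0.0599
grip_force: 0.0
```

Run:
```python
from h import *
togo([.641,.152,.2])
```

```text
tool move [0.2682 0.1637 0.0037] y axis yaw 33.98 tool z [ 0.01  -0.004 -1.   ]
```

Scaled: 0.265 m / 0.5 = 0.53, 0.23 m / 0.5 = 0.46.

nudge_tcp([
  {"dx":0.08,"dy":0.05},
  {"dx":0.18,"dy":0.11},
  {"dx":0.28,"dy":0.17},
  {"dx":0.38,"dy":0.23},
  {"dx":0.46,"dy":0.28},
  {"dx":0.53,"dy":0.322},
  {"dx":0.53,"dy":0.322},
  {"dx":0.53,"dy":0.322},
])

```text
clock: 12.68
tcp_pos: [0.6376, 0.1486, 0.198]
orientation: [-0.0, 0.47, 0.883, -0.0]
wrist_force: [0.6, 0.1, -0.4]
finger_gap: 0.06
grip_force: 0.0
```

Run:
```python
from h import *
T=eyes.read_camera("top");S=eyes.read_camera("side")
o=np.zeros((520,800,3),np.uint8)
o[:260,:400]=cv2.resize(T["image"][150:215,340:440],(400,260),interpolation=cv2.INTER_CUBIC)
o[:260,400:]=cv2.resize(S["image"][150:215,265:365],(400,260),interpolation=cv2.INTER_CUBIC)
o[260:,:400]=cv2.resize(T["image"][150:215,210:310],(400,260),interpolation=cv2.INTER_CUBIC)
o[260:,400:]=cv2.resize(S["image"][205:270,200:300],(400,260),interpolation=cv2.INTER_CUBIC)
cv2.imwrite("pics/m7.png",o[:,:,::-1]); togo([.641,.152,.1])
```

```text
tool move [0.0019 0.005  0.0982] y axis yaw 33.9 tool z [-0. -0. -1.]
```

View pics/m7.png

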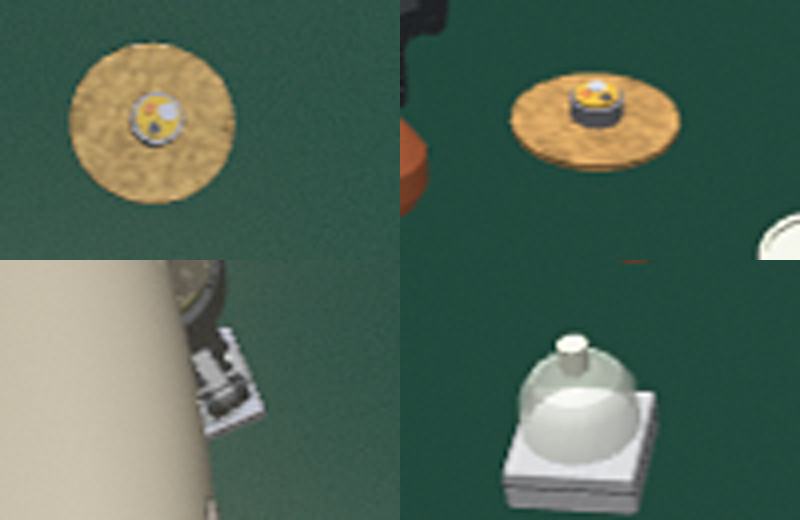

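Run:
```python
from h import *
T=eyes.read_camera("top");S=eyes.read_camera("side")
print("mov top",cast(T,(379.25,179.75),.021),"pad",cast(T,(378,180.75),.006)); print("mov side",cast(S,(314.25,173.25),.023))
print("knob side",cast(S,(243.25,225.8),.078))
togo([.641,.1515,.13]);
p=[.641,.152];print(proj(S,[*p,.198]),proj(S,[*p,.13]))
```

```text
mov top [ 0.64882603 -0.16108176] pad [ 0.64909069 -0.15941109]
mov side [ 0.64840881 -0.15503072]
knob side [0.64085929 0.15598005]
tool move [0.0017 0.0046 0.0684] y axis yaw 33.87 tool z [-0. -0. -1.]
[238.3082853  170.86970459] [241.934428   202.67956013]
```

Scaled: 0.085 m / 0.5 = 0.17, 0.05 m / 0.5 = 0.1.

nudge_tcp([
  {"dx":0.002,"dy":0.01,"dz":0.04},
  {"dx":0.004,"dy":0.012,"dz":0.1},
  {"dx":0.004,"dy":0.012,"dz":0.14},
  {"dx":0.004,"dy":0.012,"dz":0.17},
  {"dx":0.004,"dy":0.012,"dz":0.17},
], jaw=0.05)

```text
clock: 13.5
tcp_pos: [0.6411, 0.1531, 0.1123]
orientation: [-0.001, 0.47, 0.883, -0.001]
wrist_force: [0.4, 0.3, -0.5]
finger_gap: 0.0498
grip_force: 0.0
```

Run:
```python
from h import *
S=eyes.read_camera("side")
cv2.imwrite("pics/m8.png",cv2.resize(S["image"][165:285,180:310,::-1],None,fx=4,fy=4,interpolation=cv2.INTER_CUBIC))
togo([.642,.153,.087])
```

```text
tool move [-0.0004  0.      0.0264] y axis yaw 33.93 tool z [-0.001 -0.    -1.   ]
```

View pics/m8.png

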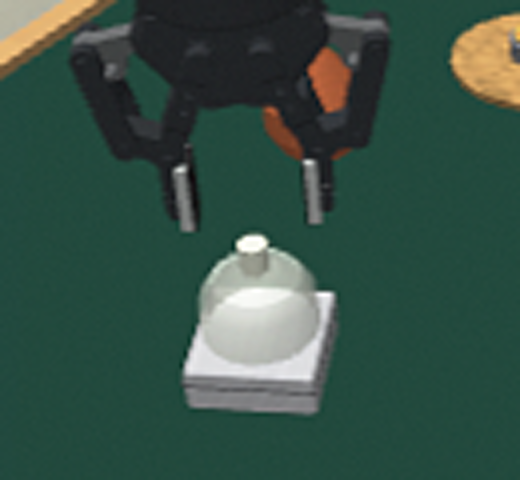

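Scaled: 0.025 m / 0.5 = 0.05, 0.021 m / 0.5 = 0.042.

nudge_tcp([
  {"dz":0.024},
  {"dz":0.042},
  {"dz":0.05},
  {"dz":0.05},
])

```text
clock: 14.05
tcp_pos: [0.6414, 0.1539, 0.088]
orientation: [-0.0, 0.47, 0.883, -0.0]
wrist_force: [-0.3, -0.4, 0.7]
finger_gap: 0.0504
grip_force: 0.0
```

nudge_tcp([
  {},
  {},
  {},
  {},
  {},
  {},
], jaw=0.008, clamp_n=25)

```text
clock: 14.8
tcp_pos: [0.6421, 0.1539, 0.0888]
orientation: [0.0, 0.47, 0.883, 0.0]
wrist_force: [0.9, 1.0, 1.9]
finger_gap: 0.0121
grip_force: 24.5
```

nudge_tcp([
  {"dz":-0.01},
  {"dz":-0.03},
  {"dz":-0.06},
  {"dz":-0.12},
  {"dz":-0.2},
  {"dz":-0.27},
  {"dz":-0.27},
])

```text
clock: 15.68
tcp_pos: [0.6438, 0.1541, 0.2284]
orientation: [0.003, 0.47, 0.883, 0.002]
wrist_force: [0.1, -0.8, -1.1]
finger_gap: 0.0127
grip_force: 24.4
```

```bash
python3 -c "
from h import *
togo([.65,-.157,.22])"
```

```text
tool move [-0.2614 -0.1688  0.0082] y axis yaw 33.98 tool z [ 0.008  0.001 -1.   ]
```

Scaled: -0.257 m / 0.5 = -0.514, -0.235 m / 0.5 = -0.47.

nudge_tcp([
  {"dx":-0.06,"dy":-0.038},
  {"dx":-0.14,"dy":-0.09},
  {"dx":-0.23,"dy":-0.148},
  {"dx":-0.32,"dy":-0.206},
  {"dx":-0.4,"dy":-0.258},
  {"dx":-0.47,"dy":-0.304},
  {"dx":-0.514,"dy":-0.336},
  {"dx":-0.514,"dy":-0.336},
])

```text
clock: 16.68
tcp_pos: [0.6454, -0.1554, 0.2223]
orientation: [-0.001, 0.471, 0.882, -0.0]
wrist_force: [-0.3, 0.4, -1.1]
finger_gap: 0.0124
grip_force: 24.4
```

nudge_tcp([
  {"dz":0.06},
  {"dz":0.12},
  {"dz":0.15},
  {"dz":0.16},
  {"dz":0.16},
])

```text
clock: 17.3
tcp_pos: [0.6464, -0.1529, 0.144]
orientation: [0.0, 0.469, 0.883, 0.0]
wrist_force: [-0.3, 0.1, -0.3]
finger_gap: 0.0123
grip_force: 24.5
```

Run:
```python
from h import *
S=eyes.read_camera("side")
cv2.imwrite("pics/m9.png",cv2.resize(S["image"][90:210,250:380,::-1],None,fx=4.6,fy=4.6,interpolation=cv2.INTER_CUBIC))
for p in([.65,-.157],[.652,-.161]):
  for z in(.03,.08,.145,.195): print(p,z,((proj(S,[*p,z])-[250,90])*4.6).round(0))
```

```text
[0.65, -0.157] 0.03 [295. 370.]
[0.65, -0.157] 0.08 [297. 292.]
[0.65, -0.157] 0.145 [300. 182.]
[0.65, -0.157] 0.195 [302.  91.]
[0.652, -0.161] 0.03 [295. 366.]
[0.652, -0.161] 0.08 [297. 288.]
[0.652, -0.161] 0.145 [300. 178.]
[0.652, -0.161] 0.195 [302.  88.]
```

View pics/m9.png

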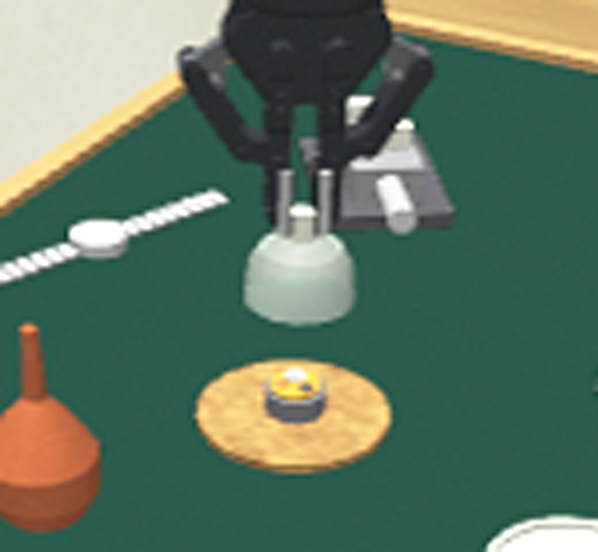

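Run:
```python
from h import *
S=eyes.read_camera("side")
f=lambda u,v,z:print(cast(S,(u/4.6+250,v/4.6+90),z))
f(302,211,.1335);f(300.5,297,.0815);f(296,383,.023);f(295,408,.006)
s=env.get_state();print(s["tcp_pos"])
```

```text
[ 0.64401041 -0.1485039 ]
[ 0.6443942  -0.15025619]
[ 0.64816353 -0.15510793]
[ 0.64851476 -0.15537559]
[ 0.64683214 -0.15323863  0.1447909 ]
```

Scaled: 0.048 m / 0.5 = 0.096, -0.0065 m / 0.5 = -0.013.

nudge_tcp([
  {"dx":-0.008,"dz":0.02},
  {"dx":-0.013,"dz":0.05},
  {"dx":-0.013,"dz":0.08},
  {"dx":-0.013,"dz":0.096},
  {"dx":-0.013,"dz":0.096},
])

```text
clock: 18.02
tcp_pos: [0.6489, -0.1582, 0.0941]
orientation: [-0.001, 0.47, 0.883, -0.0]
wrist_force: [-0.2, -0.4, -1.2]
finger_gap: 0.0121
grip_force: 24.5
```

Run:
```python
from h import *
S=eyes.read_camera("side")
cv2.imwrite("pics/m10.png",cv2.resize(S["image"][120:205,270:360,::-1],None,fx=6,fy=6,interpolation=cv2.INTER_CUBIC))
```

```text
(no output)
```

View pics/m10.png

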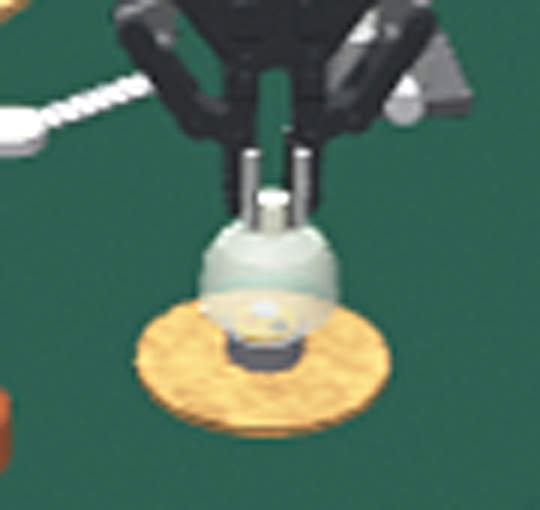

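Run:
```python
from h import *
S=eyes.read_camera("side")
f=lambda u,v,z:print(cast(S,(u/6+270,v/6+120),z))
f(273,194,.0835);f(265.5,321,.023);f(268.5,313,.031)
```

```text
[ 0.64759962 -0.15734622]
[ 0.64785156 -0.15395152]
[ 0.64398198 -0.14886213]
```

Scaled: 0.0255 m / 0.5 = 0.051, 0.023 m / 0.5 = 0.046.

nudge_tcp([
  {"dx":0.002,"dz":0.012},
  {"dx":0.002,"dz":0.024},
  {"dx":0.002,"dz":0.036},
  {"dx":0.002,"dz":0.046},
  {"dx":0.002,"dz":0.051},
  {"dx":0.002,"dz":0.051},
])

```text
clock: 18.88
tcp_pos: [0.649, -0.1577, 0.0697]
orientation: [-0.0, 0.47, 0.883, -0.0]
wrist_force: [0.6, 0.7, 0.1]
finger_gap: 0.0126
grip_force: 24.5
```

Scaled: 0.002 m / 0.5 = 0.004, 0.001 m / 0.5 = 0.002.

nudge_tcp([
  {"dz":0.002},
  {"dz":0.004},
  {"dz":0.004},
])

```text
clock: 19.25
tcp_pos: [0.6496, -0.1578, 0.0688]
orientation: [0.001, 0.47, 0.883, 0.0]
wrist_force: [-1.0, 0.6, 2.5]
finger_gap: 0.0123
grip_force: 24.7
```

nudge_tcp([
  {},
  {},
  {},
  {},
  {},
], jaw=0.05)

```text
clock: 19.88
tcp_pos: [0.6491, -0.1577, 0.0679]
orientation: [-0.0, 0.47, 0.883, -0.0]
wrist_force: [0.5, 0.1, -0.2]
finger_gap: 0.0497
grip_force: 0.0
```

nudge_tcp([
  {"dz":-0.04},
  {"dz":-0.12},
  {"dz":-0.2},
  {"dx":0.06,"dz":-0.26},
  {"dx":0.16,"dz":-0.3},
  {"dx":0.28,"dz":-0.3},
  {"dx":0.4,"dz":-0.3},
  {"dx":0.4,"dz":-0.3},
])

```text
clock: 20.88
tcp_pos: [0.5346, 0.0112, 0.2184]
orientation: [-0.001, 0.468, 0.884, -0.0]
wrist_force: [0.4, 0.6, 0.9]
finger_gap: 0.05
grip_force: 0.0
```

Run:
```python
from h import *
T=eyes.read_camera("top");S=eyes.read_camera("side")
o=np.zeros((300,800,3),np.uint8)
o[:,:400]=cv2.resize(T["image"][145:220,330:430],(400,300),interpolation=cv2.INTER_CUBIC)
o[:,400:]=cv2.resize(S["image"][140:215,265:365],(400,300),interpolation=cv2.INTER_CUBIC)
cv2.imwrite("pics/m11.png",o[:,:,::-1])
k=blob(S,white,(293,349),17);print("small side",cv2.fitEllipse(poly(S,k,.046)*1000))
h=cv2.cvtColor(T["image"],cv2.COLOR_RGB2HSV)
k=blob(T,notgreen,(202,256),24);print("large top",cv2.minAreaRect(poly(T,k,.026)*1000),cv2.minAreaRect(k))
k=blob(T,notgreen,(260,181),26);print("square top",cv2.minAreaRect(poly(T,k,.026)*1000))
o=np.zeros((400,800,3),np.uint8)
o[:,:400]=cv2.resize(T["image"][225:285,170:230],(400,400),interpolation=cv2.INTER_CUBIC)
o[:,400:]=cv2.resize(S["image"][325:385,262:322],(400,400),interpolation=cv2.INTER_CUBIC)
cv2.imwrite("pics/m12.png",o[:,:,::-1])
togo([.445,.307,.15]);togo([.445,.307,.06])
```

```text
small side ((440.3359375, 316.0854187011719), (47.55255889892578, 52.62879943847656), 38.00651550292969)
large top ((443.0711975097656, 304.25921630859375), (64.54367065429688, 70.67062377929688), 0.6013550758361816) ((200.5, 255.5), (25.0, 27.0), 90.0)
square top ((640.3287963867188, 143.6078338623047), (112.86296844482422, 138.90789794921875), 83.19208526611328)
tool move [0.2992 0.0904 0.0682] y axis yaw 34.06 tool z [ 0.001 -0.001 -1.   ]
tool move [0.2993 0.0903 0.1582] y axis yaw 34.06 tool z [ 0.001 -0.001 -1.   ]
```

View pics/m11.png

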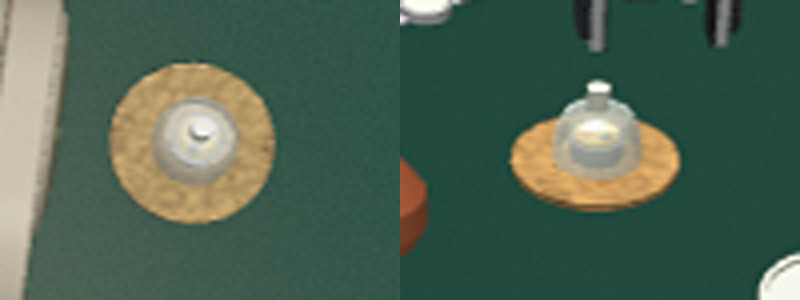

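View pics/m12.png

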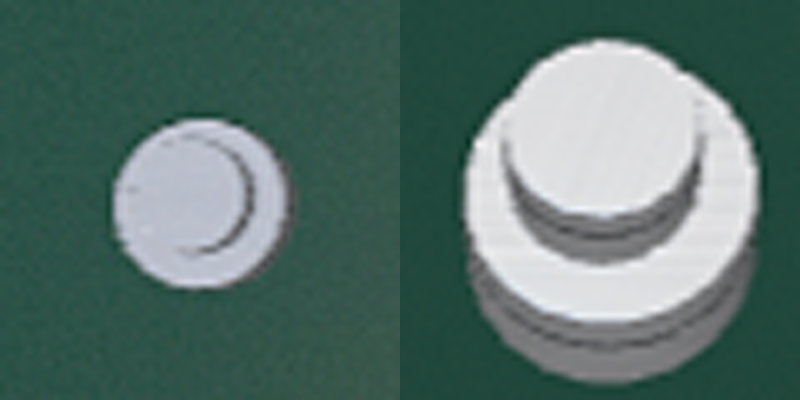

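The cover stands level on the pad around the movement (top crop centre ≈ (195,140), side crop shows the rim on the pad). The stack crops show the small tin's top face at (181,195) and (605,128), and the large tin's at (200,204) and (612,185).

Run:
```python
from h import *
T=eyes.read_camera("top");S=eyes.read_camera("side")
print("small",cast(T,(197.2,254.3),.046),cast(S,(292.75,344.2),.046))
print("large",cast(T,(200,255.6),.026),cast(S,(293.8,352.75),.026))
print(env.get_state()["tcp_pos"])
```

```text
small [0.44492477 0.30803158] [0.44402063 0.31046492]
large [0.44268024 0.30541151] [0.4422128 0.3109359]
[0.53833314 0.00741296 0.21818349]
```

The rows are not in the units I measure in: shifts go in shares of 0.5 m and turns go in shares of 120 degrees. I convert before sending: 0.3 m / 0.5 = 0.6, 0.118 m / 0.5 = 0.236.

nudge_tcp([
  {"dx":0.1,"dy":0.03},
  {"dx":0.2,"dy":0.06},
  {"dx":0.3,"dy":0.09,"dz":0.04},
  {"dx":0.4,"dy":0.12,"dz":0.08},
  {"dx":0.5,"dy":0.152,"dz":0.14},
  {"dx":0.56,"dy":0.17,"dz":0.2},
  {"dx":0.6,"dy":0.182,"dz":0.236},
  {"dx":0.6,"dy":0.182,"dz":0.236},
], jaw=0.07)

```text
clock: 22.08
tcp_pos: [0.4449, 0.3078, 0.098]
orientation: [-0.001, 0.469, 0.883, -0.001]
wrist_force: [-0.1, -0.6, -0.2]
finger_gap: 0.0701
grip_force: 0.0
```

```bash
python3 -c "
from h import *
togo([.4445,.309,.0525]);eyes.read_camera('top');togo([.4445,.309,.0525]);eyes.read_camera('top');togo([.4445,.309,.0525])"
```

```text
tool move [0.0012 0.0005 0.0455] y axis yaw 34.02 tool z [-0.003 -0.002 -1.   ]
tool move [ 0.0021 -0.      0.0466] y axis yaw 33.97 tool z [-0.001 -0.001 -1.   ]
tool move [ 0.0026 -0.0005  0.0474] y axis yaw 33.92 tool z [ 0.    -0.001 -1.   ]
```

Scaled: 0.047 m / 0.5 = 0.094, 0.035 m / 0.5 = 0.07.

nudge_tcp([
  {"dx":0.002,"dz":0.04},
  {"dx":0.004,"dz":0.07},
  {"dx":0.004,"dz":0.094},
  {"dx":0.004,"dz":0.094},
])

```text
clock: 22.68
tcp_pos: [0.4437, 0.3087, 0.0522]
orientation: [-0.0, 0.47, 0.883, -0.001]
wrist_force: [0.6, 0.2, 0.3]
finger_gap: 0.0701
grip_force: 0.0
```

nudge_tcp([
  {},
  {},
  {},
  {},
  {},
], jaw=0.036, clamp_n=30)

```text
clock: 23.3
tcp_pos: [0.4447, 0.3097, 0.0537]
orientation: [0.001, 0.47, 0.883, 0.001]
wrist_force: [-0.4, -1.0, 6.1]
finger_gap: 0.0424
grip_force: 30.9
```

nudge_tcp([
  {"dz":-0.01},
  {"dz":-0.03},
  {"dz":-0.06},
  {"dz":-0.1},
  {"dz":-0.14},
  {"dz":-0.17},
  {"dz":-0.17},
])

```text
clock: 24.18
tcp_pos: [0.445, 0.3099, 0.1396]
orientation: [0.001, 0.47, 0.883, 0.001]
wrist_force: [-0.6, -0.9, -0.1]
finger_gap: 0.0428
grip_force: 30.5
```

```bash
python3 -c "
from h import *
togo([.55,.0,.14]);togo([.475,-.282,.14])"
```

```text
tool move [-0.3157 -0.0862 -0.0005] y axis yaw 33.98 tool z [ 0.003  0.001 -1.   ]
tool move [-0.5076 -0.306  -0.0011] y axis yaw 33.98 tool z [ 0.003  0.001 -1.   ]
```

Scaled: -0.29 m / 0.5 = -0.58, -0.12 m / 0.5 = -0.24.

nudge_tcp([
  {"dx":-0.06,"dy":-0.036},
  {"dx":-0.15,"dy":-0.09},
  {"dx":-0.24,"dy":-0.144},
  {"dx":-0.33,"dy":-0.2},
  {"dx":-0.42,"dy":-0.254},
  {"dx":-0.5,"dy":-0.302},
  {"dx":-0.56,"dy":-0.338},
  {"dx":-0.58,"dy":-0.35},
])

```text
clock: 25.18
tcp_pos: [0.4607, -0.0305, 0.1374]
orientation: [-0.0, 0.471, 0.882, -0.0]
wrist_force: [-0.6, -0.1, 0.4]
finger_gap: 0.0427
grip_force: 30.6
```

nudge_tcp([
  {"dx":-0.06,"dy":-0.036},
  {"dx":-0.14,"dy":-0.086},
  {"dx":-0.22,"dy":-0.134},
  {"dx":-0.3,"dy":-0.182},
  {"dx":-0.37,"dy":-0.226,"dz":0.04},
  {"dx":-0.41,"dy":-0.25,"dz":0.1},
  {"dx":-0.434,"dy":-0.262,"dz":0.12},
  {"dx":-0.434,"dy":-0.262,"dz":0.12},
])

```text
clock: 26.18
tcp_pos: [0.4734, -0.2815, 0.0772]
orientation: [-0.001, 0.47, 0.883, 0.0]
wrist_force: [-0.3, -0.4, -1.0]
finger_gap: 0.0426
grip_force: 30.6
```

Run:
```python
from h import *
S=eyes.read_camera("side");T=eyes.read_camera("top")
togo([.475,-.282,.0305]);eyes.read_camera("top");togo([.475,-.282,.0305])
s=env.get_state()["tcp_pos"];print(s,proj(S,s),proj(T,s))
o=np.zeros((300,800,3),np.uint8)
h=cv2.cvtColor(S["image"],cv2.COLOR_RGB2HSV)
k=blob(S,white,(393,174),30);print("side white",cv2.boundingRect(k))
k=blob(T,white,(427,246),24);print("top white",cv2.boundingRect(k))
for v in range(145,190,2): print(v,"".join("W" if a[1]<60 and a[2]>150 else "g" if 65<a[0]<95 and a[1]>90 else "d" if a[2]<70 else "." for a in h[v,365:425]))
```

```text
tool move [-0.0013  0.0003  0.0481] y axis yaw 34.04 tool z [ 0.  0. -1.]
tool move [-0.0011  0.0002  0.0484] y axis yaw 34.05 tool z [ 0.001 -0.    -1.   ]
[ 0.47417853 -0.28116963  0.07892631] [397.22888515 149.72931204] [430.49076983 244.29839199]
side white (380, 166, 27, 17)
top white (425, 240, 27, 31)
145 gggggggggggggggggggdddddddggggggggggggggdddd.dddgggggggggggg
147 gggggggggggggggggggdddd.WW.gggggggggggggddd.W.dggggggggggggg
149 gggggggggggggggggggdddd.W.....WW..gggggdddd.W.dggggggggggggg
151 gggggggggggggggggg.ddd..W.WWWWWWWWWWWW.ddd.W.dgggggggggggggg
153 gggggggggggggggggg.ddd.W.WWWWWWWWWWWWWWW.d.W.dgggggggggggggg
155 gggggggggggggggggggddd.W.WWWWWWWWWWWWWWWW...dggggggggggggggg
157 gggggggggggggggggggg...W..WWWWWWWWWWWWW.d.W.gggggggggggggggg
159 gggggggggggggggggggg
[... 315 characters left out ...]
ggggggWWWWWWWWWWWWWWWWWWWWWW.ggggggggggggggggggggg
171 gggggggggggggggWWWWWWWWWWWWWWWWWWWWWWWWWWggggggggggggggggggg
173 gggggggggggggggWWWWWWWWWWWWWWWWWWWWWWWWWWWgggggggggggggggggg
175 ggggggggggggggg.WWWWWWWWWWWWWWWWWWWWWWWWWWgggggggggggggggggg
177 ggggggggggggggggWWWWWWWWWWWWWWWWWWWWWWWWW.gggggggggggggggggg
179 gggggggggggggggggg.WWWWWWWWWWWWWWWWWWWWW.ggggggggggggggggggg
181 gggggggggggggggggggggg.WWWWWWWWWWWWWWW.ggggggggggggggggggggg
183 gggggggggggggggggggggggggggggggggggggggggggggggggggggggggggg
185 gggggggggggggggggggggggggggggggggggggggggggggggggggggggggggg
187 gggggggggggggggggggggggggggggggggggggggggggggggggggggggggggg
189 gggggggggggggggggggggggggggggggggggggggggggggggggggggggggggg
```

Run:
```python
from h import *
S=eyes.read_camera("side")
print("tin",cast(S,(397.5,153.3),.072),"dish",cast(S,(393.4,173),.009))
```

```text
tin [ 0.47072041 -0.27585065] dish [ 0.47351408 -0.28033716]
```

Scaled: 0.0475 m / 0.5 = 0.095, -0.004 m / 0.5 = -0.008.

nudge_tcp([
  {"dx":-0.006,"dz":0.02},
  {"dx":-0.008,"dz":0.048},
  {"dx":-0.008,"dz":0.072},
  {"dx":-0.008,"dz":0.086},
  {"dx":-0.008,"dz":0.095},
  {"dx":-0.008,"dz":0.095},
])

```text
clock: 27.12
tcp_pos: [0.4752, -0.2848, 0.0317]
orientation: [-0.001, 0.47, 0.883, 0.0]
wrist_force: [-5.7, 3.7, 12.5]
finger_gap: 0.0426
grip_force: 31.8
```

nudge_tcp([
  {},
  {},
  {},
  {},
  {},
], jaw=0.07)

```text
clock: 27.75
tcp_pos: [0.4759, -0.2853, 0.0304]
orientation: [-0.0, 0.47, 0.883, -0.0]
wrist_force: [-0.0, -0.1, -0.1]
finger_gap: 0.0698
grip_force: 0.0
```

nudge_tcp([
  {"dz":-0.04},
  {"dz":-0.12},
  {"dz":-0.2},
  {"dx":0.08,"dy":0.048,"dz":-0.24},
  {"dx":0.17,"dy":0.104,"dz":-0.24},
  {"dx":0.26,"dy":0.16,"dz":-0.24},
  {"dx":0.35,"dy":0.212,"dz":-0.24},
  {"dx":0.35,"dy":0.212,"dz":-0.24},
], jaw=0.085)

```text
clock: 28.75
tcp_pos: [0.465, -0.0778, 0.1505]
orientation: [-0.001, 0.467, 0.884, 0.0]
wrist_force: [-0.2, 0.2, 0.2]
finger_gap: 0.0851
grip_force: 0.0
```

Run:
```python
from h import *
S=eyes.read_camera("side");T=eyes.read_camera("top")
for n,c,r0,r1,c0,c1 in(("S",S,158,186,375,415),("T",T,228,264,408,446)):
  g=cv2.cvtColor(c["image"],cv2.COLOR_RGB2GRAY)
  for v in range(r0,r1): print(n,v," ".join("%2d"%(a//10) for a in g[v,c0:c1]))
togo([.442,.308,.12])
```

```text
S 158  6  6  6  6  6  6  6  6  5  6  6  6  6  6  6  5  6  6  6  6  4  2  2  2  2  8 12 11  6  3  5  6  6  6  6  6  6  6  6  6
S 159  5  6  6  6  6  6  6  6  6  6  6  5  6  6  6  6  6  6  6  6  4  2  2  2  2 10 13  9  4  4  5  6  6  6  6  6  6  6  6  6
S 160  6  6  6  6  6  6  6  6  6  6  6  6  6  6  6  6  6  6  6  6  4  2  2  2  4 10 13  9  4  3  5  6  5  6  5  6  6  6  6  6
S 161  6  6  6  6  6  6  5  6  6  6  6  6  6  6  5  5  5  6  6  6  4  2  2  2  4 10 13  8  2  4  6  6  6  6  6  6  6  6  5  6
S 162  6  6  6  6  6  6  6  5  6  6  6  6  6  5  5  5  5  5  5  5  4  2  2  2  6 11 11  6  3  5  6  6  6  5  6  6  6  6  6  6
S 163  6
[... 6589 characters left out ...]
 7  7  7  7  7  7  7
T 259  8  8  8  8  8  8  7  8  7  8  8  7  7  7  8 11 12 12 15 16 15 13  9  7  7  7  7  7  7  7  7  7  7  7  7  7  7  7
T 260  8  8  8  7  8  8  8  8  7  7  7  7  8  8  7  7  7  7  7  7  7  7  6  7  7  7  7  7  7  7  7  7  7  7  6  7  7  7
T 261  8  8  8  8  8  8  8  8  8  8  8  8  8  7  7  7  7  7  7  7  7  7  7  7  7  7  7  7  7  7  7  7  7  7  7  7  7  7
T 262  8  8  8  8  7  8  8  7  8  8  7  8  8  8  7  8  7  7  7  7  7  7  7  7  7  7  7  7  7  7  7  7  7  7  7  7  7  7
T 263  8  8  8  8  8  8  7  8  8  7  8  7  7  7  8  8  7  7  7  7  8  7  7  7  7  7  7  7  7  7  7  7  7  7  7  7  7  7
tool move [0.3356 0.1976 0.0304] y axis yaw 34.06 tool z [ 0.001 -0.001 -1.   ]
```

Run:
```python
from h import *
S=eyes.read_camera("side");T=eyes.read_camera("top")
print("top tin",cast(T,(429,244.9),.024),"dish",cast(T,(426.7,246),.009))
print("side tin",cast(S,(394,167.8),.024),"dish",cast(S,(393.2,173.3),.009))
p=np.array([.4755,-.2835]);
for n,c in(("S",S),("T",T)): 
  print(n,[proj(c,[p[0]+.022*np.cos(a),p[1]+.022*np.sin(a),.024]).round(1).tolist() for a in np.arange(0,6.2,np.pi/4)])
```

```text
top tin [ 0.47673997 -0.28893485] dish [ 0.47490449 -0.28596797]
side tin [ 0.47469166 -0.28208357] dish [ 0.47351846 -0.27860083]
S [[386.0, 165.4], [386.4, 168.6], [391.3, 171.3], [397.8, 171.7], [401.9, 169.6], [401.2, 166.3], [396.3, 163.8], [390.1, 163.4]]
T [[426.7, 236.9], [420.8, 239.3], [418.5, 245.3], [421.1, 251.3], [427.1, 253.8], [433.0, 251.4], [435.4, 245.4], [432.8, 239.4]]
```

Scaled: 0.335 m / 0.5 = 0.67, 0.32 m / 0.5 = 0.64.

nudge_tcp([
  {"dx":0.1,"dy":0.06},
  {"dx":0.2,"dy":0.12},
  {"dx":0.3,"dy":0.18},
  {"dx":0.4,"dy":0.24},
  {"dx":0.5,"dy":0.3},
  {"dx":0.58,"dy":0.344,"dz":0.04},
  {"dx":0.64,"dy":0.38,"dz":0.08},
  {"dx":0.67,"dy":0.394,"dz":0.11},
], jaw=0.085)

```text
clock: 29.95
tcp_pos: [0.4429, 0.3075, 0.0943]
orientation: [0.0, 0.47, 0.883, -0.0]
wrist_force: [0.3, -0.5, 0.5]
finger_gap: 0.085
grip_force: 0.0
```

```bash
python3 -c "
from h import *
for i in range(4): eyes.read_camera('top');
togo([.4425,.308,.0235]);eyes.read_camera('top');togo([.4425,.308,.0235])"
```

```text
tool move [0.0019 0.0014 0.0717] y axis yaw 33.91 tool z [-0.001 -0.001 -1.   ]
tool move [0.0021 0.0011 0.0723] y axis yaw 33.88 tool z [ 0.    -0.001 -1.   ]
```

Scaled: 0.072 m / 0.5 = 0.144, 0.068 m / 0.5 = 0.136.

nudge_tcp([
  {"dx":0.002,"dy":0.002,"dz":0.05},
  {"dx":0.004,"dy":0.002,"dz":0.09},
  {"dx":0.004,"dy":0.002,"dz":0.12},
  {"dx":0.004,"dy":0.002,"dz":0.136},
  {"dx":0.004,"dy":0.002,"dz":0.144},
  {"dx":0.004,"dy":0.002,"dz":0.144},
])

```text
clock: 30.95
tcp_pos: [0.4421, 0.3091, 0.0237]
orientation: [0.0, 0.47, 0.883, 0.0]
wrist_force: [-0.0, -0.0, -0.7]
finger_gap: 0.085
grip_force: 0.0
```

nudge_tcp([
  {},
  {},
  {},
  {},
  {},
], jaw=0.058, clamp_n=40)

```text
clock: 31.58
tcp_pos: [0.4424, 0.3094, 0.0244]
orientation: [0.001, 0.47, 0.883, 0.001]
wrist_force: [-0.5, -1.6, 5.4]
finger_gap: 0.0646
grip_force: 44.2
```

nudge_tcp([
  {"dz":-0.01},
  {"dz":-0.03},
  {"dz":-0.06},
  {"dz":-0.1},
  {"dz":-0.14},
  {"dz":-0.16},
  {"dz":-0.16},
])

```text
clock: 32.45
tcp_pos: [0.4425, 0.3094, 0.1045]
orientation: [0.001, 0.47, 0.883, 0.001]
wrist_force: [0.1, -0.8, -1.6]
finger_gap: 0.0647
grip_force: 44.5
```

```bash
python3 -c "
from h import *
eyes.read_camera('top')
togo([.455,-.0875,.1])"
```

```text
tool move [-0.3362 -0.2109  0.0036] y axis yaw 33.97 tool z [ 0.001  0.    -1.   ]
```

Scaled: -0.336 m / 0.5 = -0.672, -0.31 m / 0.5 = -0.62.

nudge_tcp([
  {"dx":-0.06,"dy":-0.038},
  {"dx":-0.15,"dy":-0.094},
  {"dx":-0.24,"dy":-0.15},
  {"dx":-0.34,"dy":-0.214},
  {"dx":-0.44,"dy":-0.276},
  {"dx":-0.54,"dy":-0.338},
  {"dx":-0.62,"dy":-0.388},
  {"dx":-0.672,"dy":-0.422},
])

```text
clock: 33.5
tcp_pos: [0.4541, -0.0895, 0.1027]
orientation: [-0.0, 0.471, 0.882, -0.0]
wrist_force: [0.9, -0.4, -2.1]
finger_gap: 0.0643
grip_force: 44.6
```

nudge_tcp([
  {"dz":0.04},
  {"dz":0.08},
  {"dz":0.1},
  {"dz":0.1},
])

```text
clock: 34.0
tcp_pos: [0.4537, -0.087, 0.0525]
orientation: [-0.001, 0.47, 0.883, -0.0]
wrist_force: [-0.4, 0.6, -1.2]
finger_gap: 0.0642
grip_force: 44.8
```

Run:
```python
from h import *
eyes.read_camera("top")
togo([.455,-.0875,.028])
S=eyes.read_camera("side");g=cv2.cvtColor(S["image"],cv2.COLOR_RGB2GRAY)
for v in range(184,236,2): print(v," ".join("%2d"%(a//10) for a in g[v,340:412:2]))
```

```text
tool move [-0.0006  0.0003  0.0253] y axis yaw 33.99 tool z [-0.001  0.    -1.   ]
184  6  6  6  6  6  4  3  3  3  5  3  3  4  4  3  3  4  6  6  6  6  6  6  6  6  6  5  3  3  2  5  5  5  3  3  3
186  6  6  6  6  6  4  3  3  3  5  5  5  3  3  3  3  5  6  6  6  6  6  6  6  6  6  6  3  3  3  4  3  3  3  3  4
188  6  6  6  6  6  6  3  3  3  3  3  4  3  3  4  6  6  6  6  6  6  6  6  6  6  6  5  3  3  3  3  3  3  3  3  5
190  6  6  6  6  6  6  3  3  3  3  4  3  3  3  6  7 10 15 15 11  8  6  5  6  6  6  2  4  3  4  3  4  6  5  6  6
192  6  6  6  6  6  6  6  4  5  3  3  3  2 12 23 22 22 22 22 22 22 23 21  8  5  6  2  4 16  3  5  6  6  6  6  6
194  6  6  6  6  6  6  6  6  6  4  3  4 14 20 22 22 22 22 22 22 22 22 22 22 19  5  2  2 12  4  5  6  6  6  6  6
196  6  6  6  6  6  6  6  6  6  2  3 
[... 1502 characters left out ...]
5 12  5  6  6  6  6  6  6  6
224  6  6  6  6  6  6  6  6  6  5 14 14 24 24 24 24 24 24 24 24 24 24 24 24 24 24 13  6  6  6  6  6  6  6  6  6
226  6  6  6  6  6  6  6  6  6  6  5 10 15 15 18 24 25 24 24 24 24 24 25 24 14 14  7  6  6  6  6  6  6  6  6  6
228  6  6  6  6  6  6  6  6  6  6  6  6  5 10 14 15 15 15 15 15 15 15 15 15  9  5  6  6  6  6  6  6  6  6  6  6
230  6  6  6  6  6  6  6  6  6  6  6  6  6  6  5  5  5  7 10 10 10  7  5  5  6  6  6  6  6  6  6  6  6  6  6  6
232  6  6  6  6  6  6  6  6  6  6  6  6  6  6  6  6  6  6  6  6  6  6  6  6  6  6  6  6  6  6  6  6  6  6  6  6
234  6  6  6  6  6  6  6  6  6  6  6  6  6  6  6  6  6  6  6  6  6  6  6  6  6  6  6  6  6  6  6  6  6  6  6  6
```

Run:
```python
from h import *
S=eyes.read_camera("side")
print(cast(S,(378,198.8),.0553), [proj(S,[.455-.047*a*.888,-.0865-.047*a*.459,.009]).round(1) for a in(-1,1)], proj(S,[.455,-.0865,.009]))
```

```text
[ 0.45342228 -0.08368592] [array([354.8, 213.9]), array([395.7, 214.7])] [375.28928784 214.30054613]
```

Scaled: 0.025 m / 0.5 = 0.05, -0.002 m / 0.5 = -0.004.

nudge_tcp([
  {"dx":-0.004,"dz":0.02},
  {"dx":-0.004,"dz":0.036},
  {"dx":-0.004,"dz":0.046},
  {"dx":-0.004,"dz":0.05},
  {"dx":-0.004,"dz":0.05},
])

```text
clock: 34.78
tcp_pos: [0.4557, -0.0891, 0.0285]
orientation: [-0.0, 0.47, 0.883, -0.0]
wrist_force: [-0.1, -0.6, -2.0]
finger_gap: 0.0644
grip_force: 44.6
```

nudge_tcp([
  {},
  {},
  {},
  {},
  {},
], jaw=0.085)

```text
clock: 35.4
tcp_pos: [0.4558, -0.0891, 0.0285]
orientation: [0.0, 0.47, 0.883, -0.0]
wrist_force: [0.2, -0.3, 0.2]
finger_gap: 0.0852
grip_force: 0.0
```

nudge_tcp([
  {"dz":-0.04},
  {"dz":-0.12},
  {"dz":-0.2},
  {"dz":-0.28},
  {"dx":0.08,"dy":-0.06,"dz":-0.3},
  {"dx":0.14,"dy":-0.12,"dz":-0.3},
  {"dx":0.14,"dy":-0.12,"dz":-0.3},
])

```text
clock: 36.28
tcp_pos: [0.364, -0.0635, 0.1783]
orientation: [-0.001, 0.47, 0.883, -0.0]
wrist_force: [0.8, -0.5, -0.1]
finger_gap: 0.0852
grip_force: 0.0
```

Run:
```python
from h import *
S=eyes.read_camera("side");T=eyes.read_camera("top");g=cv2.cvtColor(S["image"],cv2.COLOR_RGB2GRAY)
for v in range(194,234,2): print(v," ".join("%2d"%(a//10) for a in g[v,350:402:2]))
k=blob(T,notgreen,(260,183),20);x=poly(T,k,.026)*1000;print("square top",cv2.minAreaRect(x))
for c,z,uv,r in((S,.026,(245,248),26),):
  k=blob(c,lambda h:(h[...,1]<60)&(h[...,2]>185),uv,r);print("square side",cv2.minAreaRect(poly(c,k,z)*1000))
print(env.get_state()["tcp_pos"])
```

```text
194  6  6  6  6  6  6  6  6  6  6  6  6  6  6  6  6  6  6  6  6  6  6  6  6  6  6
196  6  6  6  6  6  6  6  6  6  6  6  6  6  6  6  6  6  6  6  6  6  6  6  6  6  6
198  6  6  6  6  6  6  6  6  5  6  9 11 13 10  7  6  6  6  6  6  6  6  6  6  6  6
200  6  6  6  6  6  6  6  6 22 23 23 22 22 22 22 23 21  8  5  6  6  6  6  6  6  6
202  6  6  6  6  6  6  6 22 22 22 22 22 22 22 22 22 22 23 19  6  6  6  6  6  6  6
204  6  6  6  6  5  8 20 23 22 22 23 23 22 22 22 22 22 22 23 22  5  6  6  6  6  6
206  6  6  6  5 14 24 21 22 22 22 22 22 22 22 22 22 22 22 22 23 17  6  6  6  6  6
208  6  6  6 19 19 25 16 23 22 22 22 22 22 22 22 22 22 22 22 22 19 
[... 560 characters left out ...]
2 13 24 25 25 25 12  6  6  6
224  6  6  6  6  5 14 14 24 25 25 25 24 21 17 17 21 25 25 25 25 24 13  6  6  6  6
226  6  6  6  6  6  6 10 15 15 18 24 25 25 25 24 24 25 25 24 14 14  7  6  6  6  6
228  6  6  6  6  6  6  6  5 10 15 16 16 15 15 15 15 15 15 15  9  5  6  6  6  6  6
230  6  6  6  6  6  6  6  6  6  6  5  5  7 10 10 10  7  5  6  6  6  6  6  6  6  6
232  6  6  6  6  6  6  6  6  6  6  6  6  6  6  6  6  6  6  6  6  6  6  6  6  6  6
square top ((638.9353637695312, 154.10382080078125), (69.8969955444336, 67.37615966796875), 24.045330047607422)
square side ((639.927734375, 160.75794982910156), (61.793216705322266, 62.775665283203125), 24.049901962280273)
[ 0.36727945 -0.06474241  0.17884028]
```

Scaled: 0.35 m / 0.5 = 0.7, 0.079 m / 0.5 = 0.158, 0.174 rad / 2.0944 = 0.0831.

nudge_tcp([
  {"dx":0.01,"dy":0.1,"wz":0.0477},
  {"dx":0.018,"dy":0.2,"wz":0.0831},
  {"dx":0.028,"dy":0.3,"wz":0.0831},
  {"dx":0.036,"dy":0.4,"wz":0.0831},
  {"dx":0.046,"dy":0.5,"wz":0.0831},
  {"dx":0.054,"dy":0.6,"dz":0.06,"wz":0.0831},
  {"dx":0.064,"dy":0.7,"dz":0.12,"wz":0.0831},
  {"dx":0.064,"dy":0.7,"dz":0.158,"wz":0.0831},
], jaw=0.085)

```text
clock: 37.38
tcp_pos: [0.642, 0.1601, 0.0953]
orientation: [-0.0, 0.543, 0.839, -0.0]
wrist_force: [-0.9, 0.3, -0.4]
finger_gap: 0.0847
grip_force: 0.0
```

Run:
```python
from h import *
for i in range(4): S=eyes.read_camera("side")
togo([.64,.1575,.0235])
print("large",cast(S,(376.8,206.8),.030)," dish side frame ~.455 -.0865"); print(env.get_state()["joint_pos"].round(2))
```

```text
tool move [-0.0003  0.0006  0.0751] y axis yaw 24.01 tool z [-0.001 -0.    -1.   ]
large [ 0.45444846 -0.08771855]  dish side frame ~.455 -.0865
[ 0.12  0.55  0.03  1.05 -0.    1.27]
```

Scaled: 0.075 m / 0.5 = 0.15, 0.07 m / 0.5 = 0.14.

nudge_tcp([
  {"dz":0.05},
  {"dz":0.09},
  {"dz":0.12},
  {"dz":0.14},
  {"dz":0.15},
  {"dz":0.15},
])

```text
clock: 38.33
tcp_pos: [0.6393, 0.1575, 0.0246]
orientation: [0.0, 0.545, 0.839, -0.0]
wrist_force: [-0.3, -0.5, 0.1]
finger_gap: 0.0849
grip_force: 0.0
```

nudge_tcp([
  {},
  {},
  {},
  {},
  {},
], jaw=0.056, clamp_n=40)

```text
clock: 38.95
tcp_pos: [0.64, 0.1577, 0.0254]
orientation: [0.001, 0.545, 0.839, 0.001]
wrist_force: [0.1, -0.2, 5.7]
finger_gap: 0.0628
grip_force: 46.2
```

nudge_tcp([
  {"dz":-0.01},
  {"dz":-0.03},
  {"dz":-0.06},
  {"dz":-0.1},
  {"dz":-0.14},
  {"dz":-0.16},
  {"dz":-0.16},
])

```text
clock: 39.83
tcp_pos: [0.64, 0.1577, 0.1057]
orientation: [0.001, 0.545, 0.839, 0.001]
wrist_force: [-0.0, -0.6, -2.1]
finger_gap: 0.0626
grip_force: 45.4
```

```bash
python3 -c "
from h import *
eyes.read_camera('top')
togo([.427,.081,.1])"
```

```text
tool move [ 0.0164 -0.2252  0.0046] y axis yaw 24.01 tool z [ 0.001 -0.    -1.   ]
```

Scaled: -0.225 m / 0.5 = -0.45, -0.215 m / 0.5 = -0.43, -0.593 rad / 2.0944 = -0.2831.

nudge_tcp([
  {"dx":0.004,"dy":-0.06,"wz":-0.043},
  {"dx":0.012,"dy":-0.16,"wz":-0.0955},
  {"dx":0.018,"dy":-0.26,"wz":-0.1528},
  {"dx":0.026,"dy":-0.36,"wz":-0.2149},
  {"dx":0.032,"dy":-0.43,"wz":-0.2626},
  {"dx":0.033,"dy":-0.45,"wz":-0.2831},
  {"dx":0.033,"dy":-0.45,"dz":0.06,"wz":-0.2831},
  {"dx":0.033,"dy":-0.45,"dz":0.1,"wz":-0.2831},
])

```text
clock: 40.88
tcp_pos: [0.4259, 0.081, 0.0532]
orientation: [-0.001, 0.276, 0.961, -0.0]
wrist_force: [0.4, -0.1, -1.4]
finger_gap: 0.0629
grip_force: 45.3
```

Run:
```python
from h import *
for i in range(4): S=eyes.read_camera("side")
togo([.427,.081,.0285])
g=cv2.cvtColor(S["image"],cv2.COLOR_RGB2GRAY)
for v in range(226,296,3): print(v," ".join("%2d"%(a//10) for a in g[v,318:402:2]))
print([proj(S,[.427+.046*1.414*np.cos(a),.0815+.046*1.414*np.sin(a),.009]).round(1).tolist() for a in np.radians(58.1+45+90*np.arange(4))])
z=env.get_state()["tcp_pos"][2]-.0245+.026
print(z,[proj(S,[.427+.032*1.414*np.cos(a),.081+.032*1.414*np.sin(a),z]).round(1).tolist() for a in np.radians(58.1+45+90*np.arange(4))])
```

```text
tool move [-0.0006  0.0003  0.0256] y axis yaw 57.98 tool z [-0.002 -0.    -1.   ]
226  6  6  6  6  6  6  5  4  9 10  5  5  6  6  6  3  3  3  3  3  3  4  4  3  3  3  3  3  3  3  3  3  3  3  6  6  3  3  3  5  6  6
229  6  6  6  6  6  6  5  3  6  4  4  3  3  5  4  4  4  5  3  3  4  5  3  3  3  3  3  3  3  4  3  3  3  3  3  3  3  3  3  6  6  6
232  6  6  6  6  6  6  5  2  5  4  3  3  3  6  5  4  5  5  6  3  4  3  3  3  4  6  6  6 12  5  3  2  3  3  3  6  6  6  6  6  6  6
235  6  6  6  6  6  6  5  2  4  4  3  3  3  4  3  4  4  5  5  4  3  3  4 11 14  5  6  5  2  4  4  3  3  3  4  6  6  6  6  6  6  6
238  6  6  6  6  6  6  6  3  3  3  3  3  3  3  3  4  5  4  4  4  3  6 23 22 22 23  7  4  2  2  2  8 18  5  6  6  6  6  6  6  6  6
241  6  6  6  6  6  6  6  2  3  3  3  3  3  4  5  7  4  4  3  3  4 21 22 22 22 22 22 17  2  2  3  4 11  5  6  6  6  6  6  6  6  6
244  6  6  6  6  6  6  6  3  5  6  3  3  3  4  5  4  4  3  2 23 22 22 22 22 22 22 
[... 1707 characters left out ...]
  6  6  6  6  6  6  6  6  6  6
286  6  6  6  6  6  6  6  6  6  6  6  6  6  6  6 14 21 24 24 24 24 24 25 21 14 15 12  5  6  6  6  6  6  6  6  6  6  6  6  6  6  6
289  6  6  6  6  6  6  6  6  6  6  6  6  6  6  6  5 13 18 25 25 17 14 15 10  5  6  6  6  6  6  6  6  6  6  6  6  6  6  6  6  6  6
292  6  6  6  6  6  6  6  6  6  6  6  6  6  6  6  6  6 12 15 15  9  5  6  6  6  6  6  6  6  6  6  6  6  6  6  6  6  6  6  6  6  6
295  6  6  6  6  6  6  6  6  6  6  6  6  6  6  6  6  6  6  6  6  6  6  6  6  6  6  6  6  6  6  6  6  6  6  6  6  6  6  6  6  6  6
[[354.0, 290.9], [393.2, 272.2], [364.2, 243.5], [326.8, 259.2]]
0.05562021798846557 [[358.1, 264.9], [386.1, 252.4], [365.2, 232.5], [338.2, 243.4]]
```

Scaled: 0.0255 m / 0.5 = 0.051, -0.002 m / 0.5 = -0.004.

nudge_tcp([
  {"dx":-0.004,"dy":-0.002,"dz":0.02},
  {"dx":-0.004,"dy":-0.002,"dz":0.036},
  {"dx":-0.004,"dy":-0.002,"dz":0.046},
  {"dx":-0.004,"dy":-0.002,"dz":0.051},
  {"dx":-0.004,"dy":-0.002,"dz":0.051},
])

```text
clock: 41.7
tcp_pos: [0.4278, 0.0792, 0.0294]
orientation: [-0.0, 0.276, 0.961, -0.0]
wrist_force: [-3.4, -1.1, 4.6]
finger_gap: 0.0628
grip_force: 46.2
```

nudge_tcp([
  {},
  {},
  {},
  {},
  {},
], jaw=0.085)

```text
clock: 42.32
tcp_pos: [0.4282, 0.0792, 0.0289]
orientation: [0.0, 0.276, 0.961, -0.0]
wrist_force: [-0.1, -0.5, -0.8]
finger_gap: 0.0846
grip_force: 0.0
```

nudge_tcp([
  {"dz":-0.04},
  {"dz":-0.12},
  {"dz":-0.2},
  {"dz":-0.28},
  {"dx":-0.1,"dy":0.08,"dz":-0.32},
  {"dx":-0.16,"dy":0.16,"dz":-0.36},
  {"dx":-0.2,"dy":0.24,"dz":-0.36},
  {"dx":-0.2,"dy":0.24,"dz":-0.36},
])

```text
clock: 43.32
tcp_pos: [0.5788, 0.1291, 0.208]
orientation: [0.0, 0.275, 0.961, 0.0]
wrist_force: [-0.7, -0.9, -1.0]
finger_gap: 0.085
grip_force: 0.0
```

Run:
```python
from h import *
S=eyes.read_camera("side");T=eyes.read_camera("top")
g=cv2.cvtColor(S["image"],cv2.COLOR_RGB2GRAY)
for v in range(238,296,3): print(v," ".join("%2d"%(a//10) for a in g[v,322:398:2]))
print([proj(S,[.427+.032*1.414*np.cos(a),.0815+.032*1.414*np.sin(a),.03]).round(1).tolist() for a in np.radians(58.1+45+90*np.arange(4))])
f=lambda h:(h[...,1]<60)&(h[...,2]>80)&(h[...,2]<205)|(h[...,2]<60)
k=blob(S,lambda h:white(h),(314,160),24);print("cover",k is not None and cv2.boundingRect(k))
k=blob(T,notgreen,(326,150),18);print("blower",cv2.minAreaRect(poly(T,k,.03)*1000))
for n,c,uv in(("S",S,(314,180)),("T",T,(378,181))): k=blob(c,notgreen,uv,33);print(n,cv2.boundingRect(k))
```

```text
238  6  6  6  6  6  6  6  6  6  6  6  6  6  6  6  6  6  6  6  6  6  6  6  6  6  6  6  6  6  6  6  6  6  6  6  6  6  6
241  6  6  6  6  6  6  6  6  6  6  6  6  6  6  6  6  6  6  6  6  6  6  6  6  6  6  6  6  6  6  6  6  6  6  6  6  6  6
244  6  6  6  6  6  6  6  6  6  6  6  6  6  6  6  6  6  5  6 13 23 23  6  6  6  6  6  6  6  6  6  6  6  6  6  6  6  6
247  6  6  6  6  6  6  6  6  6  6  6  6  6  5  5 10 23 22 22 22 22 22 22 15  5  6  6  6  6  6  6  6  6  6  6  6  6  6
250  6  6  6  6  6  6  6  6  6  6  6  7 20 23 22 22 22 22 22 22 22 22 22 22 22  7  5  6  6  6  6  6  6  6  6  6  6  6
253  6  6  6  6  6  6  6  5 11 23 22 22 22 22 22 22 22
[... 1257 characters left out ...]
 6  6  6  6  6  6  6  6  6  7 14 21 24 24 24 24 24 25 21 14 15 12  5  6  6  6  6  6  6  6  6  6  6  6  6
289  6  6  6  6  6  6  6  6  6  6  6  6  6  5 13 18 25 25 17 14 15 10  5  6  6  6  6  6  6  6  6  6  6  6  6  6  6  6
292  6  6  6  6  6  6  6  6  6  6  6  6  6  6  6 12 15 15  9  5  6  6  6  6  6  6  6  6  6  6  6  6  6  6  6  6  6  6
295  6  6  6  6  6  6  6  6  6  6  6  6  6  6  6  6  5  6  6  6  6  6  6  6  6  6  6  6  6  6  6  6  6  6  6  6  6  6
[[356.8, 275.0], [384.2, 262.4], [363.8, 242.3], [337.3, 253.4]]
cover (304, 164, 21, 21)
blower ((725.1456909179688, -17.33755111694336), (63.071598052978516, 61.413856506347656), 0.581501841545105)
S (292, 148, 44, 45)
T (357, 160, 42, 41)
```

```bash
python3 -c "
from workcell import env, eyes, ticket
print(ticket.hand_in())"
```

```text
the job is handed in; nothing more can be done
None
```

The job is handed in after about 43 s of robot time, though the hand-in printed no verdict: the movement is covered on the pad, all three tins measure flat in their own dish or tray, and the blower has not moved.

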